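Feed glass marbles one at a time from a rotary drum

ROBOT

A 6-joint arm with a two-finger parallel gripper is mounted at the origin on the work surface. World frame = base frame: x ahead of the robot, y to its left, z up, the work surface at z = 0. Lengths are in m, angles in rad, forces in N, time in s.
With the tool pointing down it reaches from about 0.3 to 0.775 m from the base axis. Payload 14.6 kg.
Tool frame: the origin (TCP) lies at the very end of the fingers, on their centre line; the grasp point (between the pads) lies ctrl.tcp_to_grasp behind it (ctrl.tcp_to_grasp is the distance from the TCP to the grasp point, in m); x points along the fingers, y is the direction in which the jaws open and shut, and the axes are right-handed (so a half turn about x gives the same grasp; the last joint's range is limited). The gripper opens to 94 mm and grips with 3 to 60 N. Pads are 16 mm wide; open, the fingers measure 119 mm over their backs; the gripper's body (75 mm by 177 mm) begins 78 mm behind the grasp point.
Start: joints at [1.123, 0.3, 1.521, -0, 1.321, -0.067], TCP at [0.204, 0.511, 0.205] pointing down, gripper open.
Joint ranges: [-3.03, 3.03], [-0.79, 2.21], [0.23, 2.52], [-1.04, 4.18], [0, 3.07], [-2.55, 2.55]. Speed limits (rad/s): [2.22, 2.22, 2.57, 3.14, 3.14, 3.14].

INTERFACE

Orientations are given as [roll, pitch, yaw] about the fixed x, y, z axes, in that order (R = Rz(yaw) Ry(pitch) Rx(roll)).
In Python, from station import ctrl gives the robot as it stands.
- The arm moves only by the tool play_rows, never from a script. Its argument "increments" is a list that holds one entry, the list of rows, each a list of 5 numbers: the closure in counts, from 0 (fully open) to 255 (shut), then the shift along the tool's x, y, z in cm, then the turn about the tool's x in degrees. A call has 1 to 12 rows; each row shifts and turns the commanded pose from where the row before left it, along the tool's axes as they then stand; what a row does not reach is not made up. A row lasts 1/12 s, in which the tool goes at most 41.7 mm and 7.16 degrees, less where a joint would pass 70% of its speed; a pose out of reach is approached as far as the arm can. A call is refused whole if a number of a shift passes 4.17 or a number of a turn 7.16, either way. A call with a gripper value outside its range is refused whole. The fingers move at their own pace and stop on an object; "newtons" is the grip in N (left out, the last holds). Time passes only in rows, so rows that do not move let the fingers close. It gives the time, the measured TCP pose, the force and the opening at its end, in the units of the state.
- ctrl.get_obs(): the state, without advancing time (a new reading comes with each control period).
- ctrl.camera(name): name is "scene" or "top" or "wrist"; returns the picture (400x640x3 uint8, red, green, blue); there is no depth.
- ctrl.calibration(name): a dict with "fx", "fy", "cx", "cy" (pixels), "rvec" (rotation vector, rad) and "tvec" (3), from world to camera coordinates, as OpenCV has them; the wrist camera has in their place "T_tool_cam" (4x4, takes a point from camera to tool coordinates, whose origin is the TCP and whose axes are the tool frame's). Camera axes: x right, y down, z forward; pixel columns grow to the right and rows downward; lengths in m; the calibration is good to about 2 mm. A picture is of the moment at which its call begins: read the wrist's pose just before it. calibration takes no time and is no camera call.
- ctrl.hand_in(): hands the job in, once; it reports no verdict.
The state is a dict: "time_s": time; "qpos": joint angles; "joint_vel": joint speeds; "tau": joint torques, N m; "ee_pos": TCP position; "eef_rot": TCP orientation; "force": force on the tool from outside, world axes, zero at the start; "moment": the same for the moment, N m; "grip_width": finger opening in m.
Only numpy, scipy, OpenCV 4.12 (cv2) and the standard library are available. Lean on these libraries where they do the work, as an engineer would, in place of code of your own. Each camera call takes 0.05 s, during which the arm holds its last target.

TASK

Turn the marble feeder's drum slowly (never faster than a quarter turn a second) by its red crank knob, counter-clockwise seen from above, so that the marbles leave the side opening one at a time, each reaching the black tray before the next one leaves. Stop as soon as the green marble is in the tray and leave the marbles behind it in the drum. Do not touch the marbles, and leave the other things on the bench where they are.

Things in the scene. Friction and masses are not known exactly. Their poses are not given: they have to be found in the camera images.
- feeder: fixed rotary marble feeder: round blue tub, 184 mm outside, 172 mm inside, open on top, rim 104 mm above the bench, on a grey foot 200 mm across. Origin on its vertical axis at bench level. Its x axis points out through the only opening in the tub's side and along the steel chute
- opening (a point): middle of the 46 mm wide opening in the tub's side, 86 mm from the feeder's axis, at floor level (70 mm above the bench). The tub's coned floor slopes outwards, so a marble whose pocket reaches the opening rolls out by itself onto the chute, which slopes down to its lip 165 mm from the axis, 48 mm above the bench
- knob (a point): middle of the upright round red crank knob on the drum; it spins freely on its own pin, 20 mm diameter, 50 mm tall (112 to 162 mm above the bench, this point 137 mm up), 60 mm from the drum's axis (= the feeder's). Below it a dark flat crank arm, top 114 mm up; hub cap top 116 mm; nothing else on the feeder is above 105 mm. Pushed along its circle (1 to 2 N) it turns the drum
- drum_hub (a point): centre of the white drum in the tub, 90 mm above the bench. It has 8 pockets at 45 degree spacing, 38 mm wide, that carry marbles round the tub; four neighbouring pockets hold one marble each. The first starts 33 to 85 degrees clockwise of the opening. Each marble leaves when about level with the opening, the next about 45 degrees of drum turn later
- drum (a joint): angle of the drum since the start, rad; 0 at the start, growing counter-clockwise seen from above, the way that brings the marbles to the opening. It turns without stops and stays where it is left (light friction)
- tray: fixed black catch tray with a grey bottom, below the chute's lip, 130 by 170 mm and 38 mm high, walls 4 mm; origin at the centre of its underside, x along the chute
- marble_green_center (a point): centre of the green glass marble, 25 mm diameter, 20 g; it starts in a drum pocket, 73 mm from the drum's axis, centre 87 mm above the bench; which of the first three pockets it is in varies
- marble_amber_center (a point): centre of the amber glass marble, 25 mm diameter, 20 g; it starts in a drum pocket, 73 mm from the drum's axis, centre 87 mm above the bench; which of the first three pockets it is in varies
- marble_blue_center (a point): centre of the blue glass marble, 25 mm diameter, 20 g; it starts in a drum pocket, 73 mm from the drum's axis, centre 87 mm above the bench; which of the first three pockets it is in varies
- marble_pink_center (a point): centre of the pink glass marble, 25 mm diameter, 20 g; it starts in a drum pocket, 73 mm from the drum's axis, centre 87 mm above the bench; always in the last of the four pockets to reach the opening
- firebrick: bystander: cream firebrick, 115 x 65 x 50 mm, beside the feeder; origin under its centre
- former: bystander: dark wooden cone, 52 mm wide at the foot, 120 mm tall, beside the feeder; origin under its centre
- jar: bystander: lidded glass jar, 60 mm diameter, 90 mm tall, left of the feeder; origin under its centre
- paddle: bystander: flat metal spatula with a handle, 280 mm long, lying on the bench to the right; origin under its centre
- firebrick_b: bystander: small cream firebrick, 90 x 65 x 35 mm, at the right; origin under its centre

How it is judged:
By the outcome, as a careful person would: the job done as asked, in the order asked, and still so for the second after the job is handed in, with the robot touching nothing.
It also fails if it takes over 56 s, if anything falls off the work surface, if the arm or the gripper's body presses on something with over 40 N, if the wrist force passes 120 N, or if a joint passes its speed limit or range.

## Working session

There is one attempt and no reset: what is moved stays moved. The work goes in short steps, Python scripts to look and compute and a tool call to move; the robot and the scene stay as the last step left them, time stands still between calls to the robot, and variables do not carry over. Pictures are saved under pics/ and viewed, and the job is handed in when it is done.

Besides the shell and the picture viewer there is one more tool, called after "Call:" by a JSON object that holds its "method" and its "body". play_rows: Moves the arm, as the interface text tells. Its arguments: {"type":"object","properties":{"increments":{"type":"array"},"newtons":{"type":"number"}},"required":["increments"]}

```bash
ls; mkdir -p pics; python3 - <<'E'
from station import ctrl
import cv2
o=ctrl.get_obs(); print(o, ctrl.tcp_to_grasp)
for n in ("scene","top"):
    cv2.imwrite(f"pics/{n}0.png",ctrl.camera(n)[:,:,::-1]); print(ctrl.calibration(n))
print(ctrl.calibration("wrist"))
E
```

```text
pics
{'time_s': 0.0, 'qpos': array([ 1.12342024e+00,  3.00483530e-01,  1.52158861e+00, -2.38541013e-05,
        1.32065805e+00, -6.65947591e-02]), 'joint_vel': array([ 0.00019354,  0.00201092, -0.00093113, -0.00046729, -0.00158076,
       -0.00021226]), 'tau': array([-3.84825780e-04, -5.31809235e+01, -3.52741134e+01,  7.08858669e-02,
        2.44285382e-02, -1.56794345e-04]), 'ee_pos': array([0.20430031, 0.51037266, 0.20487632]), 'eef_rot': array([-1.61708248,  1.56965855, -1.99785789]), 'force': array([ 0.2101354 ,  0.11553085, -0.18447764]), 'moment': array([ 0.04440504, -0.00599787,  0.00110668]), 'grip_width': 0.09410513730358412} 0.0188
{'fx': 367.79037202600335, 'fy': 367.79037202600335, 'cx': 318.64014458879933, 'cy': 199.74480508767246, 'rvec': array([ 2.12073732,  1.48205211, -0.45399673]), 'tvec': array([-0.19159765, -0.34650422,  1.43817176])}
{'fx': 367.06644971724813, 'fy': 367.06644971724813, 'cx': 321.1081806682948, 'cy': 198.31176478858984, 'rvec': array([ 2.13646418, -2.16752359,  0.10326232]), 'tvec': array([0.02888368, 0.57688513, 1.05424339])}
{'fx': 322.63186603802023, 'fy': 322.63186603802023, 'cx': 317.49306263868965, 'cy': 202.21074781790745, 'T_tool_cam': array([[ 3.18425015e-04, -2.88632035e-01,  9.57440049e-01,
        -1.77843538e-01],
       [ 9.99999568e-01,  9.27538666e-04, -5.29615466e-05,
         7.24342738e-04],
       [-8.72776267e-04,  9.57439653e-01,  2.88632205e-01,
        -8.60980143e-02],
       [ 0.00000000e+00,  0.00000000e+00,  0.00000000e+00,
         1.00000000e+00]])}
```

View pics/scene0.png

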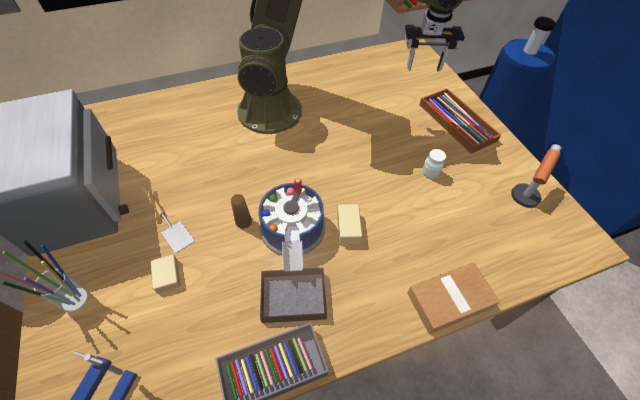

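View pics/top0.png

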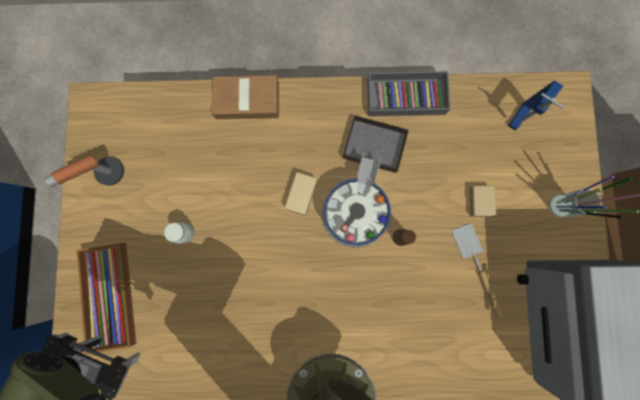

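```bash
cat > h.py <<'E'
import numpy as np,cv2
from station import ctrl
def cast(n,uv,z):
    c=ctrl.calibration(n);R=cv2.Rodrigues(c['rvec'])[0];t=c['tvec']
    d=R.T@np.array([(uv[0]-c['cx'])/c['fx'],(uv[1]-c['cy'])/c['fy'],1.]);o=-R.T@t
    return o+d*(z-o[2])/d[2]
def proj(n,p):
    c=ctrl.calibration(n);q=cv2.Rodrigues(c['rvec'])[0]@np.asarray(p)+c['tvec']
    return np.array([c['fx']*q[0]/q[2]+c['cx'],c['fy']*q[1]/q[2]+c['cy']])
E
python3 - <<'E'
from h import *
for n,(x,y,w,h) in dict(top=(300,100,130,160),scene=(220,160,150,170)).items():
    im=cv2.imread(f'pics/{n}0.png'); cr=im[y:y+h,x:x+w]
    hsv=cv2.cvtColor(im,cv2.COLOR_BGR2HSV)
    cv2.imwrite(f'pics/{n}0z.png',cv2.resize(cr,None,fx=3.5 if n=='scene' else 3.7,fy=3.5 if n=='scene' else 3.7,interpolation=cv2.INTER_CUBIC))
E
```

```text
(no output)
```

View pics/top0z.png

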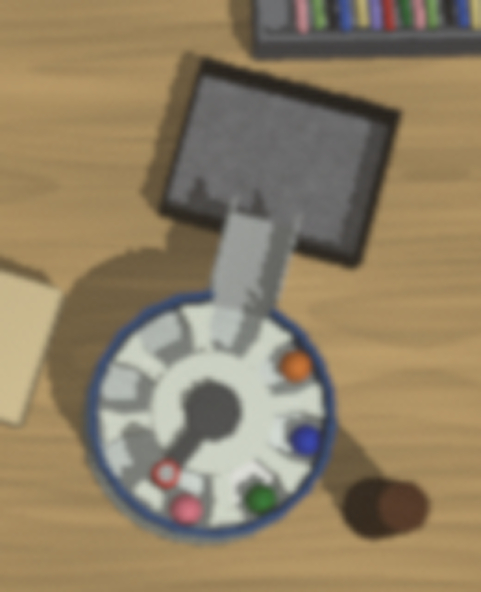

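View pics/scene0z.png

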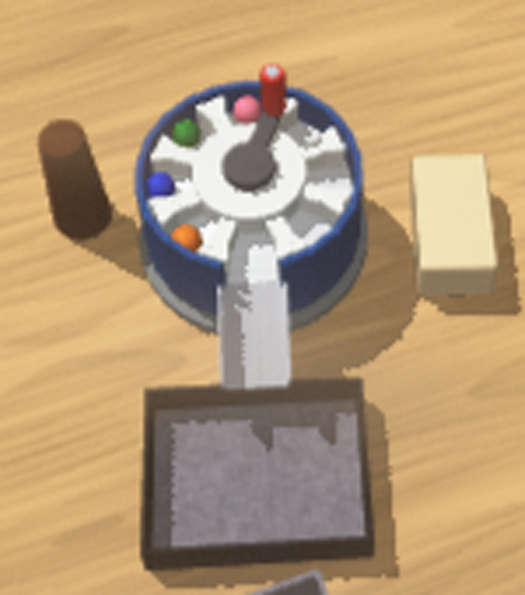

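```bash
python3 - <<'E'
from h import *
for n in('top','scene'):
    im=cv2.imread(f'pics/{n}0.png'); hsv=cv2.cvtColor(im,cv2.COLOR_BGR2HSV)
    H,S,V=cv2.split(hsv)
    box=np.zeros_like(H)
    (x,y,w,h)=dict(top=(318,172,80,80),scene=(250,175,80,80))[n]
    box[y:y+h,x:x+w]=1
    def comp(m,z,name):
        k,l,st,c=cv2.connectedComponentsWithStats((m&(box>0)).astype(np.uint8))
        i=1+np.argmax(st[1:,4]); print(n,name,c[i],st[i],cast(n,c[i],z).round(4)); return c[i]
    comp((H>6)&(H<18)&(S>190),.087,'amber')
    comp((H>45)&(H<80)&(S>90),.087,'green')
    comp((H>118)&(H<128)&(S>200),.087,'blue')
    comp(((H>168)|(H<4))&(S>60)&(S<150)&(V>120),.087,'pink')
    comp(((H>174)|(H<4))&(S>150),.162 if n=='top' else .137,'knob')
    comp((V<110)&(S<60),.115,'dark')
    if n=='top':
        m=((H>104)&(H<118)&(S>120)&(box>0)).astype(np.uint8)
        p=cv2.findNonZero(m); hull=cv2.convexHull(p)
        e=cv2.fitEllipse(hull); print(e,cast(n,e[0],.104))
        W=np.array([cast(n,q[0],.104)[:2] for q in hull]);print(cv2.minEnclosingCircle(W.astype(np.float32)))
        # tray
        m=((V<75)&(S<90)).astype(np.uint8); m[:115]=0;m[175:]=0;m[:,:335]=0;m[:,415:]=0
        k,l,st,c=cv2.connectedComponentsWithStats(m);i=1+np.argmax(st[1:,4])
        r=cv2.minAreaRect(cv2.findNonZero((l==i).astype(np.uint8)));print(r,[cast(n,q,.038).round(3) for q in cv2.boxPoints(r)],cast(n,r[0],.038))
E
```

```text
Traceback (most recent call last):
ValueError: attempt to get argmax of an empty sequence
```

```bash
cat > m.py <<'E'
from h import *
def run(files):
  for n,f in files.items():
    im=cv2.imread(f); hsv=cv2.cvtColor(im,cv2.COLOR_BGR2HSV)
    H,S,V=[a.astype(int) for a in cv2.split(hsv)]
    box=np.zeros_like(H)
    (x,y,w,h)=dict(top=(318,172,80,80),scene=(250,175,80,80))[n]
    box[y:y+h,x:x+w]=1
    def comp(m,z,name):
        k,l,st,c=cv2.connectedComponentsWithStats((m&(box>0)).astype(np.uint8))
        if k<2: print(n,name,'none');return
        i=1+np.argmax(st[1:,4]); print(n,name,c[i].round(1),st[i],cast(n,c[i],z).round(4)); return c[i]
    comp((H>6)&(H<18)&(S>150),.087,'amber')
    comp((H>45)&(H<80)&(S>90),.087,'green')
    comp((H>116)&(H<128)&(S>150),.087,'blue')
    comp(((H>165)|(H<4))&(S>60)&(S<150)&(V>120),.087,'pink')
    comp(((H>174)|(H<4))&(S>150),.162 if n=='top' else .137,'knob')
    comp((V<110)&(S<60),.115,'dark')
    if n=='top':
        m=((H>104)&(H<118)&(S>100)&(box>0)).astype(np.uint8)
        p=cv2.findNonZero(m); hull=cv2.convexHull(p)
        e=cv2.fitEllipse(hull); print(e,cast(n,e[0],.104))
        W=np.array([cast(n,q[0],.104)[:2] for q in hull]);print(cv2.minEnclosingCircle(W.astype(np.float32)))
        m=((V<75)&(S<90)).astype(np.uint8); m[:115]=0;m[175:]=0;m[:,:335]=0;m[:,415:]=0
        k,l,st,c=cv2.connectedComponentsWithStats(m);i=1+np.argmax(st[1:,4])
        r=cv2.minAreaRect(cv2.findNonZero((l==i).astype(np.uint8)));print(r,[cast(n,q,.038).round(3) for q in cv2.boxPoints(r)],cast(n,r[0],.038))
E
python3 -c "
from m import *
run({'top':'pics/top0.png','scene':'pics/scene0.png'})
im=cv2.imread('pics/top0.png');hsv=cv2.cvtColor(im,cv2.COLOR_BGR2HSV)
for p in [(380,199),(382,219),(370,235),(350,237),(345,228),(345,226),(325,215),(387,200)]: print(p,hsv[p[1],p[0]])
"
```

```text
top amber [379.9 198.3] [377 195   7   7  37] [ 0.5685 -0.1455  0.087 ]
top green [370.1 234.5] [367 232   7   6  37] [ 0.4676 -0.1152  0.087 ]
top blue [382.8 218.7] [381 216   5   6  22] [ 0.511  -0.1519  0.087 ]
top pink [350.1 237.1] [346 234   9   7  50] [ 0.4612 -0.0595  0.087 ]
top knob none
top dark [355.1 212.7] [344 203  21  22 223] [ 0.5269 -0.0731  0.115 ]
((356.7847900390625, 211.57261657714844), (63.894718170166016, 64.7733383178711), 111.11791229248047) [ 0.53073596 -0.07859987  0.104     ]
((0.5322872996330261, -0.07860245555639267), 0.08979569375514984)
((375.23651123046875, 143.62136840820312), (55.225799560546875, 43.41557312011719), 15.068489074707031) [array([ 0.699, -0.046,  0.038]), array([ 0.828, -0.083,  0.038]), array([ 0.78 , -0.242,  0.038]), array([ 0.652, -0.203,  0.038])] [ 0.73911204 -0.14384735  0.038     ]
scene amber [273.1 227.2] [269 224   8   8  40] [ 0.5663 -0.144   0.087 ]
scene green [272.3 196.6] [270 194   6   6  29] [ 0.4638 -0.1164  0.087 ]
scene blue [264.4 211.9] [263 210   4   5  19] [ 0.5084 -0.1531  0.087 ]
scene pink [290.2 190.9] [287 187   8   8  49] [ 0.4614 -0.0602  0.087 ]
scene knob [296.8 184.9] [295 180   6  12  33] [ 0.4836 -0.045   0.137 ]
scene dark [314.2 237.8] [302 218  23  36 334] [ 0.6521 -0.053   0.115 ]
(380, 199) [ 13 181 197]
(382, 219) [117 160 159]
(370, 235) [ 59 131 117]
(350, 237) [176 110 201]
(345, 228) [ 14  17 167]
(345, 226) [  6  31 167]
(325, 215) [110  92 111]
(387, 200) [113  70 105]
```

```bash
python3 - <<'E'
from h import *
from scipy.spatial.transform import Rotation as Ro
o=ctrl.get_obs();R=Ro.from_euler('xyz',o['eef_rot']).as_matrix();print(R.round(3))
print('y ang',np.degrees(np.arctan2(R[1,1],R[0,1])),'z ang',np.degrees(np.arctan2(R[1,2],R[0,2])))
print('q1,q6 deg',np.degrees(o['qpos'][[0,5]]))
print('knob top',cast('top',(344.8,227.3),.162),'hub',cast('top',(356.5,211.5),.116), 'hubscene',cast('scene',(220+248/3.5,160+163/3.5),.116))
print('former top',cast('top',(300+405/3.7,100+505/3.7),.12),cast('scene',(220+63/3.5,160+137/3.5),.12))
k=np.array([.483,-.044]);print('delta tool', R.T@(np.array([*k,.125])-o['ee_pos']))
E
```

```text
[[-0.     0.372  0.928]
 [-0.001  0.928 -0.372]
 [-1.    -0.001 -0.   ]]
y ang 68.18454648044285 z ang -21.815455796170614
q1,q6 deg [64.36577445 -3.81842021]
knob top [ 0.48587308 -0.04219867  0.162     ] hub [ 0.52999924 -0.0769035   0.116     ] hubscene [ 0.53574371 -0.08064657  0.116     ]
former top [ 0.46041589 -0.2166985   0.12      ] [ 0.46340149 -0.214561    0.12      ]
delta tool [ 0.08035025 -0.41105701  0.4647426 ]
```

Call:
{"method": "play_rows", "body": {"increments": [[[100,0,-2.28,2.58,0],[100,0,-2.28,2.58,0],[100,0,-2.28,2.58,0],[100,0,-2.28,2.58,0],[100,0,-2.28,2.58,0],[100,0,-2.28,2.58,0],[100,0,-2.28,2.58,0],[100,0,-2.28,2.58,0],[100,0,-2.28,2.58,0],[100,0,-2.28,2.58,0],[100,0,-2.28,2.58,0],[100,0,-2.28,2.58,0]]], "newtons": 3}}

```text
time_s: 1.1
ee_pos: [0.3904, 0.1399, 0.2054]
eef_rot: [-0.015, 1.571, -0.395]
force: [0.7, 0.7, 0.3]
grip_width: 0.0573
```

Call:
{"method": "play_rows", "body": {"increments": [[[100,0,-2.28,2.58,0],[100,0,-2.28,2.58,0],[100,0,-2.28,2.58,0],[100,0,-2.28,2.58,0],[100,0,-2.28,2.58,0],[100,0,0,0,7],[100,0,0,0,7],[100,0,0,0,7],[100,0,0,0,7],[100,0,0,0,7],[100,0,0,0,7],[100,0,0,0,7]]]}}

```text
time_s: 2.1
ee_pos: [0.4674, -0.0122, 0.2052]
eef_rot: [-2.007, 1.57, 3.034]
force: [-0.1, 0.4, 1.7]
grip_width: 0.057
```

Call:
{"method": "play_rows", "body": {"increments": [[[100,0,0,0,7],[100,0,0,0,7],[100,0,0,0,7],[100,0,0,0,7],[100,0,0,0,7],[100,0,0,0,7],[100,0,0,0,7],[100,0,0,0,7],[100,0,0,0,7],[100,0,0,0,7],[100,0,0,0,7],[100,0,0,0,7]]]}}

```text
time_s: 3.1
ee_pos: [0.4674, -0.0122, 0.2052]
eef_rot: [-0.542, 1.57, 3.033]
force: [-0.1, -0.1, 0.3]
grip_width: 0.0568
```

Call:
{"method": "play_rows", "body": {"increments": [[[100,0,0,0,7],[100,0,0,0,7],[100,0,0,0,7],[100,0,0,0,7],[100,0,0,0,7],[100,0,0,0,7],[100,0,0,0,7],[100,0,0,0,7],[100,0,0,0,6.6],[100,0,0,0,0],[100,0,0,0,0]]]}}

```text
time_s: 4.02
ee_pos: [0.4674, -0.0122, 0.2053]
eef_rot: [0.529, 1.57, 3.021]
force: [0.5, 0.5, -0.7]
grip_width: 0.0569
```

```bash
cat > st.py <<'E'
from h import *
from scipy.spatial.transform import Rotation as Ro
def st():
    o=ctrl.get_obs();R=Ro.from_euler('xyz',o['eef_rot']).as_matrix()
    print('t',o['time_s'],'p',o['ee_pos'].round(4),'yang',np.degrees(np.arctan2(R[1,1],R[0,1])).round(2),'q6',o['qpos'][5].round(3),'w',o['grip_width'].round(4),'F',o['force'].round(1))
    return o,R
def wcast(o,R,uv,z):
    c=ctrl.calibration('wrist');T=c['T_tool_cam']
    d=R@T[:3,:3]@np.array([(uv[0]-c['cx'])/c['fx'],(uv[1]-c['cy'])/c['fy'],1.]);p=R@T[:3,3]+o['ee_pos']
    return p+d*(z-p[2])/d[2]
E
python3 - <<'E'
from st import *
o,R=st(); im=ctrl.camera('wrist')[:,:,::-1]; cv2.imwrite('pics/w1.png',im)
print('delta', R.T@(np.array([.484,-.0435,.125])-o['ee_pos']))
E
```

```text
Traceback (most recent call last):
  File "st.py", line 5, in st
    print('t',o['time_s'],'p',o['ee_pos'].round(4),'yang',np.degrees(np.arctan2(R[1,1],R[0,1])).round(2),'q6',o['qpos'][5].round(3),'w',o['grip_width'].round(4),'F',o['force'].round(1))
                                                                                                                                        ^^^^^^^^^^^^^^^^^^^^^
AttributeError: 'float' object has no attribute 'round'
```

```bash
sed -i "s/o\['grip_width'\].round(4)/round(o['grip_width'],4)/" st.py
python3 - <<'E'
from st import *
o,R=st(); im=ctrl.camera('wrist')[:,:,::-1]; cv2.imwrite('pics/w1.png',im)
print('delta', R.T@(np.array([.484,-.0435,.125])-o['ee_pos']))
E
```

```text
t 4.0167 p [ 0.4674 -0.0122  0.2053] yang -127.21 q6 2.116 w 0.0569 F [ 0.5  0.5 -0.7]
delta [ 0.08028785  0.01486628 -0.03210917]
```

View pics/w1.png

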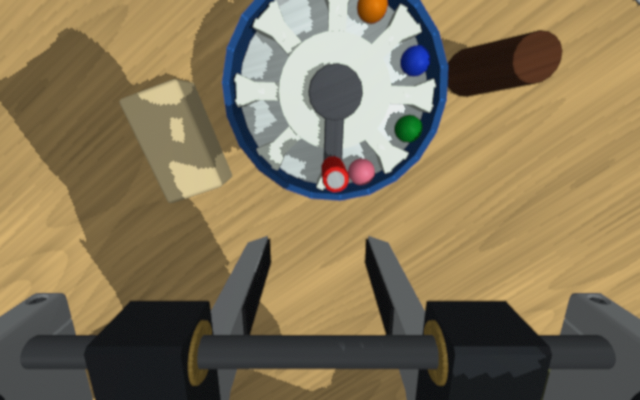

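```bash
python3 - <<'E'
from st import *
o,R=st()
k=wcast(o,R,(335.5,180),.162);c=wcast(o,R,(335.3,91.5),.116);r=wcast(o,R,(335.5,91),.104)
print(k,c,r,np.linalg.norm((k-c)[:2]),np.degrees(np.arctan2(*(k-c)[1::-1])))
for u in [(372,8),(414,61),(408,128),(362,172)]:
    m=wcast(o,R,u,.087);d=(m-c)[:2];print(m.round(4),np.linalg.norm(d).round(4),np.degrees(np.arctan2(d[1],d[0])))
E
```

```text
t 4.0667 p [ 0.4675 -0.0122  0.2053] yang -127.17 q6 2.115 w 0.057 F [ 0.8  0.  -0.6]
[ 0.48579562 -0.04178278  0.162     ] [ 0.53320975 -0.07936387  0.116     ] [ 0.53340282 -0.08050095  0.104     ] 0.06050154760444622 141.59917677531237
[ 0.5669 -0.1429  0.087 ] 0.0719 -62.030815923322685
[ 0.5127 -0.1488  0.087 ] 0.0725 -106.4767128566159
[ 0.4688 -0.1149  0.087 ] 0.0736 -151.0941740127461
[ 0.4608 -0.0591  0.087 ] 0.0752 164.37776976657523
```

Call:
{"method": "play_rows", "body": {"increments": [[[100,0,0.35,-0.8,0],[100,0,0.35,-0.8,0],[100,0,0.35,-0.8,0],[100,0,0.32,-0.85,0],[100,1,0,0,0],[100,1,0,0,0],[100,1,0,0,0],[100,1,0,0,0],[100,1,0,0,0],[100,1,0,0,0],[100,1,0,0,0],[100,1,0,0,0]]]}}

```text
time_s: 5.07
ee_pos: [0.4849, -0.0427, 0.1244]
eef_rot: [0.515, 1.571, 3.004]
force: [0.7, 0.4, 0.4]
grip_width: 0.0574
```

Call:
{"method": "play_rows", "body": {"increments": [[[130,0,0,0,0],[150,0,0,0,0],[165,0,0,0,0],[175,0,0,0,0],[180,0,0,0,0],[185,0,0,0,0],[190,0,0,0,0],[195,0,0,0,0],[200,0,0,0,0],[205,0,0,0,0],[210,0,0,0,0],[215,0,0,0,0]]]}}

```text
time_s: 6.07
ee_pos: [0.4851, -0.0429, 0.1256]
eef_rot: [-2.499, 1.571, -0.01]
force: [0.6, -0.3, 1.7]
grip_width: 0.0197
```

```bash
python3 - <<'E'
from st import *
o,R=st(); im=ctrl.camera('wrist')[:,:,::-1]; cv2.imwrite('pics/w2.png',im)
im=ctrl.camera('scene')[:,:,::-1]; cv2.imwrite('pics/s2.png',cv2.resize(im[130:330,200:400],None,fx=3,fy=3))
E
```

```text
t 6.0667 p [ 0.4851 -0.0429  0.1256] yang -127.42 q6 2.06 w 0.0197 F [ 0.6 -0.3  1.7]
```

View pics/w2.png

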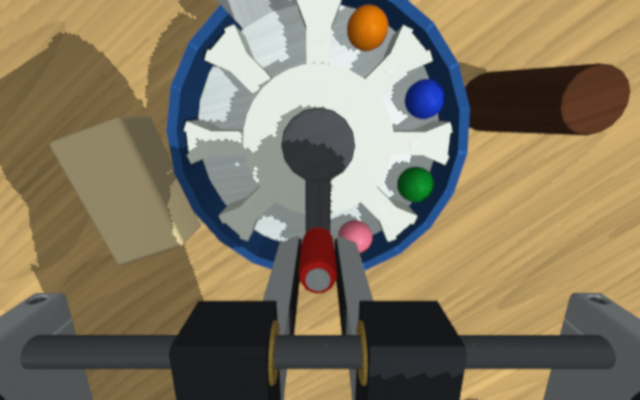

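View pics/s2.png

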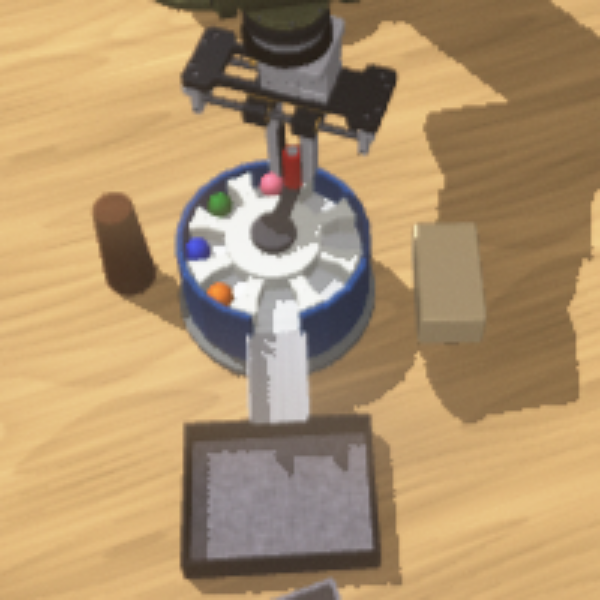

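Call:
{"method": "play_rows", "body": {"increments": [[[220,0,0.05,0,-0.5],[220,0,0.105,-0.001,-1],[220,0,0.157,-0.002,-1.5],[220,0,0.157,-0.002,-1.5],[220,0,0.157,-0.002,-1.5],[220,0,0.157,-0.002,-1.5],[220,0,0.157,-0.002,-1.5],[220,0,0.157,-0.002,-1.5],[220,0,0.157,-0.002,-1.5],[220,0,0.157,-0.002,-1.5],[220,0,0.157,-0.002,-1.5],[220,0,0.157,-0.002,-1.5]]]}}

```text
time_s: 7.17
ee_pos: [0.4766, -0.0579, 0.1255]
eef_rot: [-1.538, 1.571, 1.241]
force: [0.1, 2.0, 2.1]
grip_width: 0.0199
```

```bash
cat > look.py <<'E'
import sys
from st import *
k=sys.argv[1]
o,R=st(); c=np.array([.532,-.080]);d=o['ee_pos'][:2]-c
print('r',np.linalg.norm(d).round(4),'ang',np.degrees(np.arctan2(d[1],d[0])).round(2)%360)
a=ctrl.camera('wrist')[:,:,::-1]; b=ctrl.camera('scene')[:,:,::-1]
cv2.imwrite(f'pics/l{k}.png',np.hstack([cv2.resize(a,(480,300)),cv2.resize(b[170:330,230:390],(300,300))]))
E
python3 look.py 1
```

```text
t 7.1667 p [ 0.4766 -0.0579  0.1255] yang -110.78 q6 1.736 w 0.0199 F [0.1 2.  2.1]
r 0.0597 ang 158.28
```

View pics/l1.png

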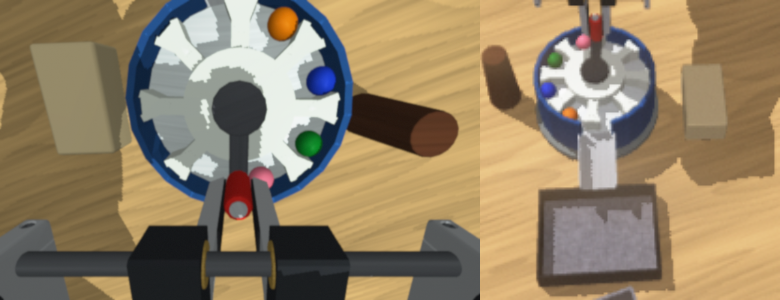

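Call:
{"method": "play_rows", "body": {"increments": [[[220,0,0.157,-0.002,-1.5],[220,0,0.157,-0.002,-1.5],[220,0,0.157,-0.002,-1.5],[220,0,0.157,-0.002,-1.5],[220,0,0.157,-0.002,-1.5],[220,0,0.157,-0.002,-1.5],[220,0,0.157,-0.002,-1.5],[220,0,0.157,-0.002,-1.5],[220,0,0.157,-0.002,-1.5],[220,0,0.157,-0.002,-1.5],[220,0,0.157,-0.002,-1.5],[220,0,0.157,-0.002,-1.5]]]}}

```text
time_s: 8.27
ee_pos: [0.4725, -0.0762, 0.1255]
eef_rot: [-0.279, 1.57, 2.813]
force: [-2.0, 1.5, 5.3]
grip_width: 0.0201
```

```bash
python3 look.py 2
```

```text
t 8.2667 p [ 0.4725 -0.0762  0.1255] yang -92.86 q6 1.384 w 0.0201 F [-2.   1.5  5.3]
r 0.0596 ang 176.33
```

View pics/l2.png

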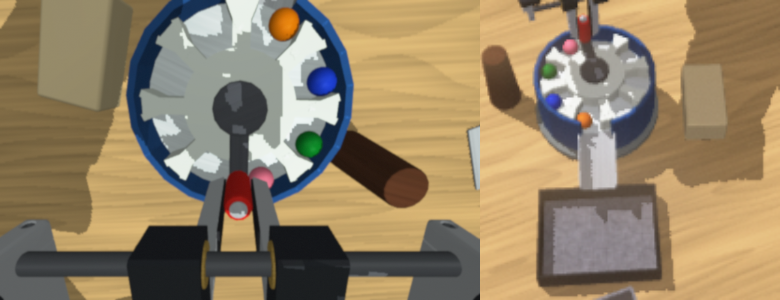

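Call:
{"method": "play_rows", "body": {"increments": [[[220,0,0.157,-0.002,-1.5],[220,0,0.157,-0.002,-1.5],[220,0,0.157,-0.002,-1.5],[220,0,0.157,-0.002,-1.5],[220,0,0.157,-0.002,-1.5],[220,0,0.157,-0.002,-1.5],[220,0,0.157,-0.002,-1.5],[220,0,0.157,-0.002,-1.5]]]}}

```text
time_s: 9.03
ee_pos: [0.4731, -0.0887, 0.1254]
eef_rot: [-0.343, 1.57, 2.957]
force: [-2.5, 0.6, 4.5]
grip_width: 0.0199
```

```bash
python3 look.py 3
```

```text
t 9.0333 p [ 0.4731 -0.0887  0.1254] yang -80.92 q6 1.151 w 0.0199 F [-2.5  0.6  4.5]
r 0.0595 ang 188.39
```

View pics/l3.png

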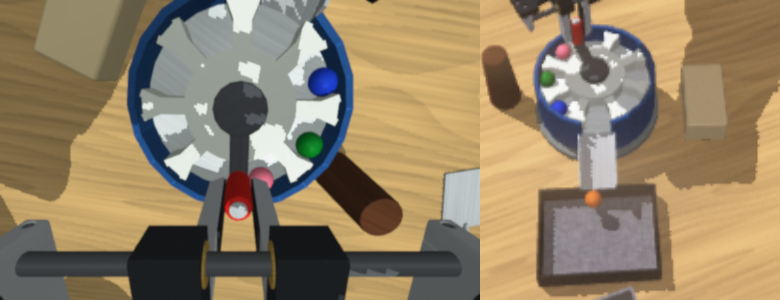

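Call:
{"method": "play_rows", "body": {"increments": [[[220,0,0.157,-0.002,-1.5],[220,0,0.157,-0.002,-1.5],[220,0,0.157,-0.002,-1.5],[220,0,0.157,-0.002,-1.5],[220,0,0.157,-0.002,-1.5],[220,0,0.157,-0.002,-1.5],[220,0,0.157,-0.002,-1.5],[220,0,0.157,-0.002,-1.5],[220,0,0.157,-0.002,-1.5],[220,0,0.157,-0.002,-1.5],[220,0,0.157,-0.002,-1.5],[220,0,0.157,-0.002,-1.5]]]}}

```text
time_s: 10.13
ee_pos: [0.4789, -0.1066, 0.1253]
eef_rot: [-0.459, 1.57, -3.129]
force: [-4.3, 0.0, 3.7]
grip_width: 0.02
```

```bash
python3 look.py 4
```

```text
t 10.1333 p [ 0.4789 -0.1066  0.1253] yang -62.95 q6 0.805 w 0.02 F [-4.3  0.   3.7]
r 0.0594 ang 206.61
```

View pics/l4.png

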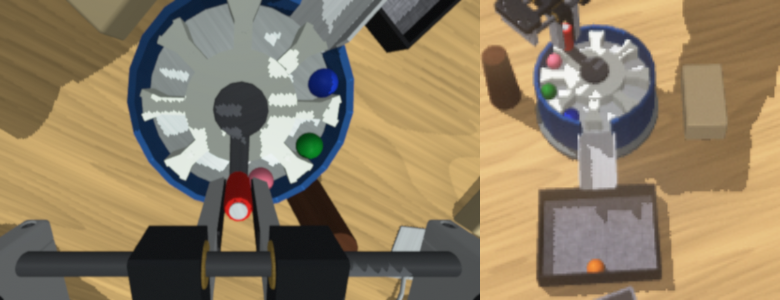

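Call:
{"method": "play_rows", "body": {"increments": [[[220,0,0.157,-0.002,-1.5],[220,0,0.157,-0.002,-1.5],[220,0,0.157,-0.002,-1.5],[220,0,0.157,-0.002,-1.5],[220,0,0.157,-0.002,-1.5],[220,0,0.157,-0.002,-1.5],[220,0,0.157,-0.002,-1.5],[220,0,0.157,-0.002,-1.5],[220,0,0.157,-0.002,-1.5],[220,0,0.157,-0.002,-1.5],[220,0,0.157,-0.002,-1.5],[220,0,0.157,-0.002,-1.5]]]}}

```text
time_s: 11.23
ee_pos: [0.49, -0.1219, 0.1252]
eef_rot: [-0.568, 1.57, -2.923]
force: [-3.6, -2.3, 2.6]
grip_width: 0.02
```

```bash
python3 look.py 5
```

```text
t 11.2333 p [ 0.49   -0.1219  0.1252] yang -44.98 q6 0.469 w 0.02 F [-3.6 -2.3  2.6]
r 0.0593 ang 224.9
```

View pics/l5.png

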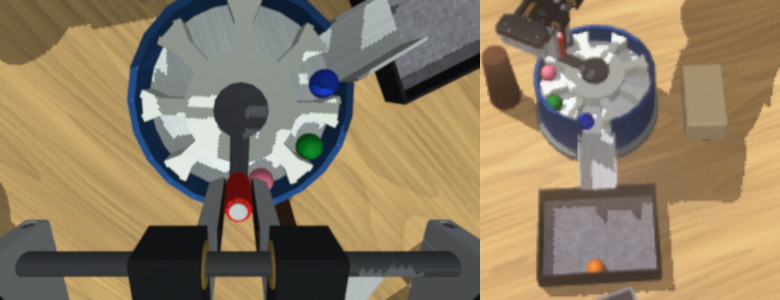

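Call:
{"method": "play_rows", "body": {"increments": [[[220,0,0.157,-0.002,-1.5],[220,0,0.157,-0.002,-1.5],[220,0,0.157,-0.002,-1.5],[220,0,0.157,-0.002,-1.5]]]}}

```text
time_s: 11.67
ee_pos: [0.4947, -0.126, 0.1252]
eef_rot: [-0.701, 1.57, -2.952]
force: [-3.9, -2.4, 1.4]
grip_width: 0.0198
```

```bash
python3 look.py 6
```

```text
t 11.6667 p [ 0.4947 -0.126   0.1252] yang -38.99 q6 0.36 w 0.0198 F [-3.9 -2.4  1.4]
r 0.0592 ang 230.97
```

View pics/l6.png

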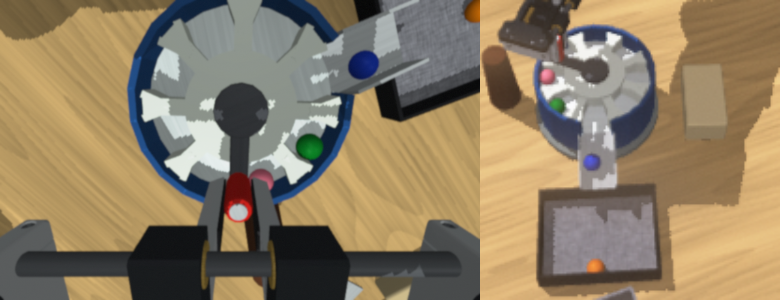

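Call:
{"method": "play_rows", "body": {"increments": [[[220,0,0,0,0],[220,0,0,0,0],[220,0,0,0,0],[220,0,0.157,-0.002,-1.5],[220,0,0.157,-0.002,-1.5],[220,0,0.157,-0.002,-1.5],[220,0,0.157,-0.002,-1.5],[220,0,0.157,-0.002,-1.5],[220,0,0.157,-0.002,-1.5],[220,0,0.157,-0.002,-1.5],[220,0,0.157,-0.002,-1.5],[220,0,0.157,-0.002,-1.5]]]}}

```text
time_s: 12.77
ee_pos: [0.5068, -0.1334, 0.1253]
eef_rot: [-1.409, 1.57, 2.86]
force: [-3.5, -2.8, -0.7]
grip_width: 0.0198
```

```bash
python3 look.py 7
```

```text
t 12.7667 p [ 0.5068 -0.1334  0.1253] yang -25.39 q6 0.116 w 0.0198 F [-3.5 -2.8 -0.7]
r 0.0591 ang 244.70999999999998
```

View pics/l7.png

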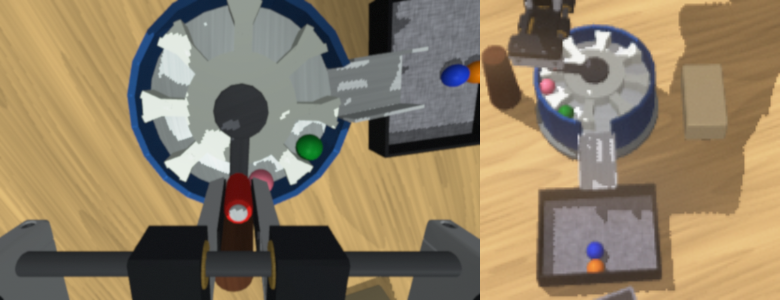

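Call:
{"method": "play_rows", "body": {"increments": [[[220,0,0.157,-0.002,-1.5],[220,0,0.157,-0.002,-1.5],[220,0,0.157,-0.002,-1.5],[220,0,0.157,-0.002,-1.5],[220,0,0.157,-0.002,-1.5],[220,0,0.157,-0.002,-1.5],[220,0,0.157,-0.002,-1.5],[220,0,0.157,-0.002,-1.5],[220,0,0.157,-0.002,-1.5],[220,0,0.157,-0.002,-1.5],[220,0,0.157,-0.002,-1.5],[220,0,0.157,-0.002,-1.5]]]}}

```text
time_s: 13.87
ee_pos: [0.5249, -0.1388, 0.1254]
eef_rot: [-0.34, 1.571, -2.041]
force: [-1.0, -4.1, -1.4]
grip_width: 0.0197
```

```bash
python3 look.py 8
```

```text
t 13.8667 p [ 0.5249 -0.1388  0.1254] yang -7.44 q6 -0.196 w 0.0197 F [-1.  -4.1 -1.4]
r 0.0593 ang 263.08
```

View pics/l8.png

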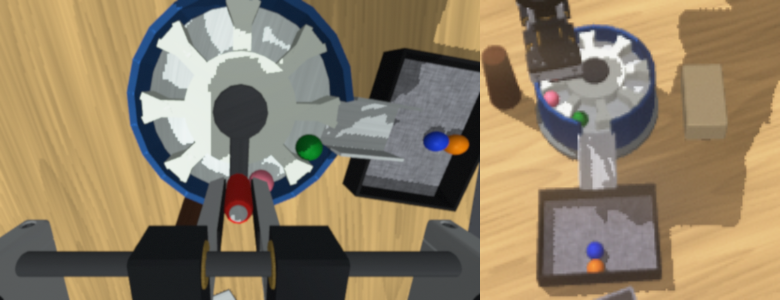

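Call:
{"method": "play_rows", "body": {"increments": [[[220,0,0.157,-0.002,-1.5],[220,0,0.157,-0.002,-1.5],[220,0,0.157,-0.002,-1.5],[220,0,0.157,-0.002,-1.5],[220,0,0.157,-0.002,-1.5],[220,0,0.157,-0.002,-1.5]]]}}

```text
time_s: 14.47
ee_pos: [0.5343, -0.1393, 0.1254]
eef_rot: [0.058, 1.571, -1.486]
force: [-1.6, -3.3, -2.4]
grip_width: 0.0198
```

```bash
python3 look.py 9
```

```text
t 14.4667 p [ 0.5343 -0.1393  0.1254] yang 1.53 q6 -0.348 w 0.0198 F [-1.6 -3.3 -2.4]
r 0.0594 ang 272.18
```

View pics/l9.png

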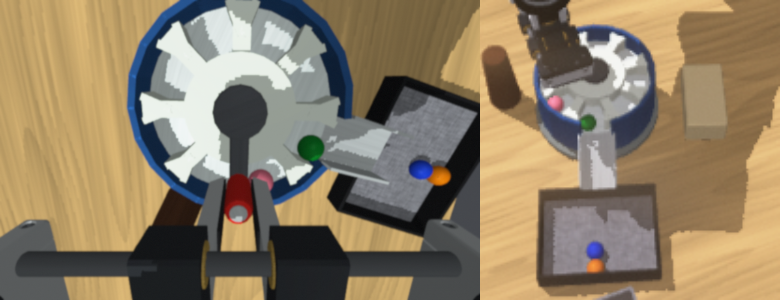

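Green is starting out at the opening; hold a moment to see whether it goes by itself.

Call:
{"method": "play_rows", "body": {"increments": [[[220,0,0.1,-0.001,-1],[220,0,0,0,0],[220,0,0,0,0],[220,0,0,0,0]]]}}

```text
time_s: 14.9
ee_pos: [0.5353, -0.1392, 0.1254]
eef_rot: [1.683, 1.571, 0.156]
force: [0.4, -4.5, -2.6]
grip_width: 0.0202
```

```bash
python3 look.py 10
```

```text
t 14.9 p [ 0.5353 -0.1392  0.1254] yang 2.54 q6 -0.365 w 0.0202 F [ 0.4 -4.5 -2.6]
r 0.0593 ang 273.21
```

View pics/l10.png

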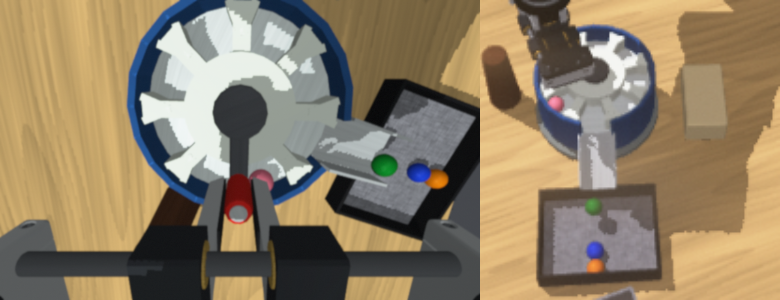

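Call:
{"method": "play_rows", "body": {"increments": [[[205,0,0,0,0],[190,0,0,0,0],[170,0,0,0,0],[150,0,0,0,0],[130,0,0,0,0],[120,0,0,0,0],[120,0,0,0,0],[120,-0.5,0,0,0],[120,-1.5,0,0,0],[120,-2,0,0,0],[120,-2,0,0,0],[120,-2,0,0,0]]]}}

```text
time_s: 16.0
ee_pos: [0.5352, -0.1392, 0.2067]
eef_rot: [1.302, 1.571, -0.223]
force: [0.2, -0.1, 0.5]
grip_width: 0.0498
```

```bash
python3 look.py 11
```

```text
t 16.0 p [ 0.5352 -0.1392  0.2067] yang 2.58 q6 -0.366 w 0.0498 F [ 0.2 -0.1  0.5]
r 0.0593 ang 273.09000000000003
```

View pics/l11.png

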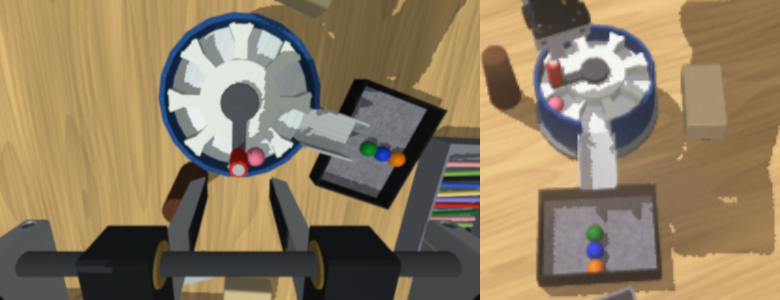

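Call:
{"method": "play_rows", "body": {"increments": [[[120,-1,0,0,0],[120,0,0,0,0],[120,0,0,0,0],[120,0,0,0,0],[120,0,0,0,0],[120,0,0,0,0]]]}}

```text
time_s: 16.6
ee_pos: [0.5351, -0.1392, 0.2149]
eef_rot: [-1.927, 1.57, 2.83]
force: [-0.5, -0.7, -0.3]
grip_width: 0.0497
```

```bash
python3 look.py 12; python3 -c "
from station import ctrl
print(ctrl.hand_in())"
```

```text
t 16.6 p [ 0.5351 -0.1392  0.2149] yang 2.58 q6 -0.366 w 0.0497 F [-0.5 -0.7 -0.3]
r 0.0593 ang 273.03
the job is handed in; nothing more can be done
None
```

View pics/l12.png

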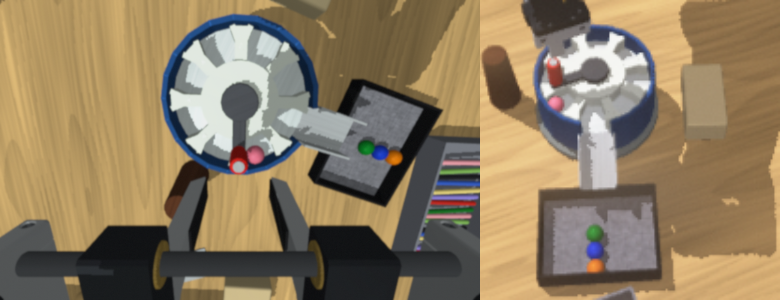

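I turned the drum about 131° counter-clockwise, at about 18°/s, with the gripper lightly holding the red knob. Amber, blue and green left one at a time. Amber and blue were each seen at rest in the tray before the next marble left. Turning stopped as green left the opening. I then opened the gripper, lifted clear and handed in at about 16.7 s of the 56 s allowed.

**Last pictures:** amber, blue and green are in the tray and pink is still in its drum pocket. The gripper is clear, with the tool tip about 5 cm above the knob and wrist force about zero.

**Forces:** I saw at most about 6 N at the wrist in the readings taken after each move.

**Bystanders:** the cone and the firebrick beside the feeder look where they were. I did not re-measure the jar, the spatula or the small firebrick, but the arm stayed well clear of them.

**Disagreement between measurements:** the cameras put the feeder's centre 2 to 5 mm apart. I used a value in between, and it caused no trouble.

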